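Fit the knife to the sledge slicer

TASK

Fit the loose knife to the sledge slicer: lay it flat on the knife bed with its cutting edge towards the sledge and its notch over the locating pin, and slide it back until its tail is fully home, flush against the shoulder. Feel your way and never force it against pin or shoulder, for the pin bends easily; once it is home and released, swing the clamp right down onto it. Leave the beaker, the jar and the carton where they stand.

Things in the scene. Friction and masses are not known exactly. Their poses are not given: they have to be found in the camera images.
- seat (a point): Sledge slicer, a low blue-grey bench machine, fixed (base 350 x 150 mm). This point: top of its knife bed (level, 60 mm above the bench), centre line, mid-setting of the adjustable backstop. x runs along the bed to the sledge, y left, z up. The backstop is a steel plate on the bed, 48 mm wide, 8 mm high; its front face, square to x, is the shoulder, at x = 0 give or take 4 mm: not measured.
- bed_mid (a point): Top of the knife bed, centre line, 35 mm ahead of the seat point. The brass locating pin (8 mm diameter, 10 mm high, round nose) is part of the backstop and moves with it: axis always 7 mm ahead of the shoulder, front 11 mm ahead, and at y = 0 give or take 4 mm: not measured, find it by feel. It bends if the knife presses on pin and shoulder with over 30 N; 5 N is enough to feel either.
- bed_front (a point): Front end of the knife bed, on top, centre line, 70 mm ahead of the seat point. The bed is a steel rail only 30 mm wide; beside it (ahead of the seat point) there is free room to 28 mm below its top, so fingers holding the knife can straddle it. The knife's edge overhangs this end by 21 to 29 mm when home. The sledge beyond is no higher than the bed.
- knife_mid (a point): Centre of the knife, half-way up: a steel blade 95 long (x), 50 wide (y), 5 mm thick, 130 to 210 g, blue field on top. The cutting edge is the short end at x = +47.5; the tail, at x = -47.5, has a notch in its middle, 10 mm wide, 13 mm deep, square corners. Long sides are blunt: grip there. It starts on the stand, top side up; home, it is 47.5 mm ahead of the shoulder.
- knife_tail (a point): Middle of the knife's tail edge (the notch's mouth), on the underside: 47.5 mm behind the knife's centre, 2.5 mm below. When home it is at the foot of the shoulder, in line with the pin: the point called home in the rules, a point of the backstop (stop) whose pose is not given.
- stand: Blue knife stand, fixed: foot 100 x 90 x 6 mm, on it a rail 74 mm long (x), 28 mm wide, its rubber top 30 mm above the bench. The knife lies on it flat, overhanging 11 mm either side. Origin: underside centre.
- clamp (a joint): Angle of the slicer's lever clamp, rad: 0 when its pad lies on a knife resting flat on the bed, growing as it swings up and back, away from the bed, to a stop at 2.2. It starts open, at 1.75 to 2.1, standing up to 180 mm above the bench, and stays where it is left (friction 0.12 N m, about 1.5 N at the tab). With no knife it goes to -0.15.
- clamp_hinge (a point): Middle of the clamp's level hinge axis, which runs along the slicer's y, 28 mm behind the seat point and 16 mm above the bed. Its axes are those of the seat point.
- clamp_tab (a point): Middle of the upper face of the clamp's red thumb tab (45 wide, 30 long, 6 mm thick), 87 mm from the hinge axis. Two bars, 19 mm either side of the middle, run from the hinge to a cross bar (the pad) 65 mm from it, top face 2 mm lower than the tab's; the tab carries on beyond. x points from hinge to tab, z out of the upper face (up when closed, away from the bed when open).
- beaker_mid (a point): Glass beaker, 68 mm diameter, 92 mm high; this is its centre. Leave it alone.
- jar_mid (a point): Small clear sample jar with red cap, 54 mm diameter, 75 mm high; this is its centre. Leave it alone.
- carton_mid (a point): Purple carton of frozen food, 100 x 150 x 32 mm; this is its centre. Leave it alone.
Things that resemble listed ones, but are neither listed nor needed, are in the scene too. Of the things like the part that bears knife_mid, leave any that is pink or yellow; of the rest the larger one is meant.

How it is judged (in metres and radians):
On the way, in this order (a step that is already met when the one before it is completed fails the run):
1. the knife lies home on the bed, notch over the pin and tail flush with the shoulder, released, while the clamp is still up (x of knife_tail in the frame of home between -0.002 and 0.0016 m and y of knife_tail in the frame of home between -0.002 and 0.002 m and z of knife_tail in the frame of home between -0.002 and 0.0015 m and angle between the x axis of knife_mid and the x axis of home, either way round below 0.04 rad and angle between the z axis of knife_mid and the z axis of home, either way round below 0.04 rad and value of joint clamp above 0.5 rad and contact force between knife and the fingers below 0.1 N), for 0.2 s.
2. the clamp is down on the knife (value of joint clamp below 0.06 rad), for 0.2 s.
At the end, for the whole second after the job is handed in: The knife rests flat on the bed (within 1.5 mm, 2.3 degrees), edge towards the sledge, its notch over the pin (tail middle within 2 mm of in line), tail within 1.6 mm of the shoulder and 2.3 degrees of square; the clamp is down on it (within 0.06 rad of 0) (x of knife_tail in the frame of home between -0.002 and 0.0016 m and y of knife_tail in the frame of home between -0.002 and 0.002 m and z of knife_tail in the frame of home between -0.002 and 0.0015 m and angle between the x axis of knife_mid and the x axis of home, either way round below 0.04 rad and angle between the z axis of knife_mid and the z axis of home, either way round below 0.04 rad and value of joint clamp between -0.06 and 0.06 rad and linear speed of knife below 0.02 m/s); the robot touches nothing.
It fails at once if the knife is pushed against the pin and shoulder with more than 30 N (contact force between knife and stop above 30 N).
It fails at once if the beaker is shifted by more than 20 mm or tipped (distance of beaker_mid from where it was at the start of the episode above 0.02 m or angle between beaker_mid's own z axis and vertical above 0.35 rad).
It fails at once if the jar is shifted by more than 20 mm or tipped (distance of jar_mid from where it was at the start of the episode above 0.02 m or angle between jar_mid's own z axis and vertical above 0.35 rad).
It fails at once if the carton is shifted by more than 20 mm or tipped (distance of carton_mid from where it was at the start of the episode above 0.02 m or angle between carton_mid's own z axis and vertical above 0.35 rad).
It also fails if it takes over 72 s, if anything falls off the work surface, if the arm or the gripper's body presses on something with over 40 N, if the wrist force passes 120 N, or if a joint passes its speed limit or range.

ROBOT

A 6-joint arm with a two-finger parallel gripper is mounted at the origin on the work surface. World frame = base frame: x ahead of the robot, y to its left, z up, the work surface at z = 0. Lengths are in mm, angles in rad, forces in N, time in s.
With the tool pointing down it reaches from about 350 to 975 mm from the base axis. Payload 7.1 kg.
Tool frame: the origin (TCP) lies midway between the tips of the shut fingers; the grasp point (between the pads) lies 19 mm behind it (ctrl.hold_point_z is the distance from the TCP to the grasp point, in mm); x points along the fingers, y is the direction in which the jaws open and shut, and the axes are right-handed (so a half turn about x gives the same grasp; the last joint's range is limited). The gripper opens to 88 mm and grips with 3 to 60 N. Pads are 20 mm wide; open, the fingers measure 115 mm over their backs; the gripper's body (75 mm by 178 mm) begins 61 mm behind the grasp point.
Start: joints at [-1.145, 0.423, 1.63, -0, 1.089, -0.019], TCP at [268.938, -564.161, 222.675] pointing down, gripper open.
Joint ranges: [-3, 3], [-0.9, 2.11], [0.09, 2.58], [-1.31, 4.45], [0.11, 2.69], [-2.54, 2.54]. Speed limits (rad/s): [2.39, 2.39, 3.01, 3.14, 3.14, 3.14].

INTERFACE

Orientations are given as a rotation vector (axis times angle).
In Python, from workcell import ctrl, get_image, calibration gives the robot as it stands.
- The arm moves only by the tool move_arm, never from a script. Its argument "rows" is a list of rows, each a list of 5 numbers: the shift along the world's x, y, z in mm, then the turn about the world's z in rad, then the closure, from -1 (fully open) to 1 (shut). In form: [[tx, ty, tz, roll, jaw], ...]. A call has 1 to 12 rows; each row is the pose to reach, as a shift and turn from the pose measured when the call began; what a row does not reach only later rows make up. A row lasts 1/8 s, in which the tool goes at most 62.5 mm and 10.7 degrees, less where a joint would pass 70% of its speed; a pose out of reach is approached as far as the arm can. A call with a gripper value outside its range is refused whole. The fingers move at their own pace and stop on an object; the grip force is fixed at half the most. Time passes only in rows, so rows that repeat a pose let the fingers close. It gives the time, the measured TCP pose, the force and the opening at its end, in the units of the state.
- ctrl.get_obs(): the state, without advancing time (a new reading comes with each control period).
- get_image(name): name is "scene" or "top" or "wrist"; returns the picture (420x560x3 uint8, blue, green, red); there is no depth.
- calibration(name): a dict with "fx", "fy", "cx", "cy" (pixels), "view" (4x4, takes a point from world to camera coordinates); the wrist camera has in their place "T_tool_cam" (4x4, takes a point from camera to tool coordinates, whose origin is the TCP and whose axes are the tool frame's). Camera axes: x right, y up, looking along -z (the intrinsics and any distortion apply to the point x, -y, -z); pixel columns grow to the right and rows downward; lengths in mm; the calibration is good to about 2 mm. A picture is of the moment at which its call begins: read the wrist's pose just before it. calibration takes no time and is no camera call.
- ctrl.close_job(): hands the job in, once; it reports no verdict.
The state is a dict: "t": time; "qpos": joint angles; "qvel": joint speeds; "joint_torque": joint torques, N m; "ee_pos": TCP position; "orientation": TCP orientation; "ft_force": force on the tool from outside, world axes, zero at the start; "moment": the same for the moment, N m; "width": finger opening in mm.
Only numpy, scipy, OpenCV 4.12 (cv2) and the standard library are available. Lean on these libraries where they do the work, as an engineer would, in place of code of your own. Each camera call takes 0.05 s, during which the arm holds its last target.

## Working session

There is one attempt and no reset: what is moved stays moved. The work goes in short steps, Python scripts to look and compute and a tool call to move; the robot and the scene stay as the last step left them, time stands still between calls to the robot, and variables do not carry over. Pictures are saved under pics/ and viewed, and the job is handed in when it is done.

Besides the shell and the picture viewer there is one more tool, called after "Request:" by a JSON object that holds its "method" and its "body", one argument or row to a line. move_arm: Moves the arm, as the interface text tells. Its arguments: {"type":"object","properties":{"rows":{"type":"array"}},"required":["rows"]}

```bash
mkdir -p pics; ls
python3 - <<'E'
from workcell import ctrl, get_image, calibration
import cv2
o=ctrl.get_obs(); print(o)
print(ctrl.hold_point_z)
for n in ("scene","top","wrist"):
    im=get_image(n); cv2.imwrite(f"pics/{n}0.png",im); print(n,calibration(n))
E
```

```text
pics
{'t': 0.0, 'qpos': array([-1.14497990e+00,  4.23826476e-01,  1.63068060e+00,  2.29418259e-05,
        1.08857037e+00, -1.90088445e-02]), 'qvel': array([ 0.00035729,  0.00101236,  0.0018468 , -0.00048673, -0.00030668,
       -0.00161966]), 'joint_torque': array([ 1.36408031e-03, -5.44611669e+01, -2.73668075e+01,  6.45460468e-02,
        2.26622843e-02, -1.29731616e-04]), 'ee_pos': array([ 268.73703808, -563.67236279,  221.914348  ]), 'orientation': array([ 1.97515033,  0.44821811, -1.97571749]), 'ft_force': array([-0.27975132, -0.99887193,  0.22645316]), 'moment': array([-0.02466354, -0.00835398, -0.00047198]), 'width': 87.42915878588798}
18.700000000000003
scene {'fx': 420.32670121012154, 'fy': 420.32670121012154, 'cx': 280.9469683244211, 'cy': 209.86099136160587, 'view': array([[-6.03753197e-01,  7.97039048e-01,  1.45200961e-02,
         4.46644262e+02],
       [-5.26615300e-01, -4.12450437e-01,  7.43344445e-01,
         1.78964104e+02],
       [ 5.98463368e-01,  4.41150080e-01,  6.68751227e-01,
        -1.32098503e+03],
       [ 0.00000000e+00,  0.00000000e+00,  0.00000000e+00
[... 252 characters left out ...]
1, -1.26962530e-02,  8.38498778e-02,
        -5.67153883e+02],
       [-8.40685596e-02, -1.77995753e-02,  9.96300985e-01,
        -9.81625507e+02],
       [ 0.00000000e+00,  0.00000000e+00,  0.00000000e+00,
         1.00000000e+00]])}
wrist {'fx': 296.22993740378314, 'fy': 296.22993740378314, 'cx': 276.1754823845512, 'cy': 213.92006582732287, 'T_tool_cam': array([[ 7.75511580e-04,  2.65448761e-01, -9.64124657e-01,
        -1.61622179e+02],
       [ 9.99999632e-01, -5.58598005e-04,  6.50571627e-04,
         5.06859896e-01],
       [-3.65864677e-04, -9.64124807e-01, -2.65449097e-01,
        -7.18820519e+01],
       [ 0.00000000e+00,  0.00000000e+00,  0.00000000e+00,
         1.00000000e+00]])}
```

View pics/scene0.png

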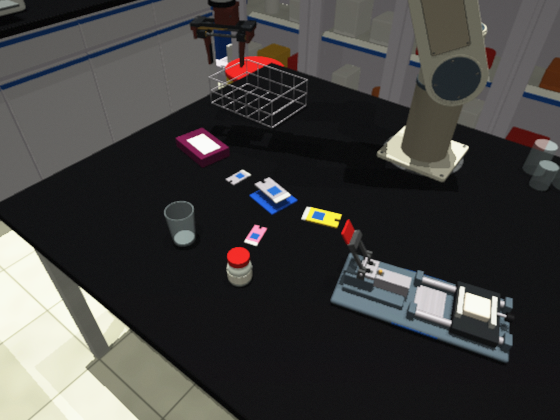

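View pics/top0.png

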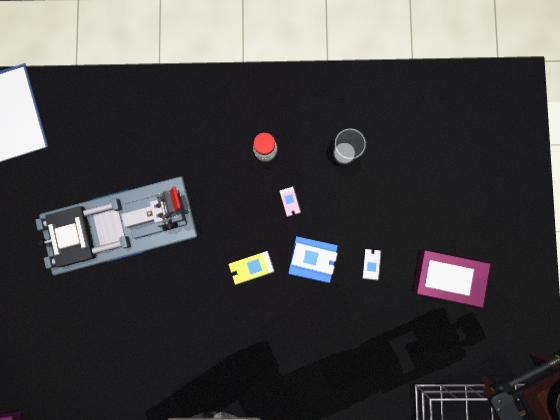

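View pics/wrist0.png

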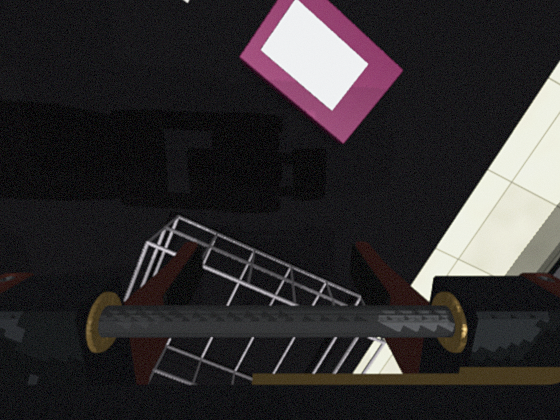

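```bash
cat > h.py <<'E'
import numpy as np, cv2
from scipy.spatial.transform import Rotation as R
from workcell import ctrl, get_image, calibration
def camT(n,obs=None):
    c=calibration(n)
    if n=="wrist":
        o=obs or ctrl.get_obs(); T=np.eye(4);T[:3,:3]=R.from_rotvec(o["orientation"]).as_matrix();T[:3,3]=o["ee_pos"]
        return c,T@c["T_tool_cam"]
    return c,np.linalg.inv(c["view"])
def ray(n,u,v,obs=None):
    c,T=camT(n,obs)
    d=np.array([(u-c["cx"])/c["fx"],-(v-c["cy"])/c["fy"],-1.])
    return T[:3,3],T[:3,:3]@d
def onz(n,u,v,z,obs=None):
    p,d=ray(n,u,v,obs); return p+d*(z-p[2])/d[2]
def proj(n,X,obs=None):
    c,T=camT(n,obs); q=np.linalg.inv(T)@np.append(X,1)
    return np.array([c["cx"]+c["fx"]*q[0]/-q[2], c["cy"]-c["fy"]*q[1]/-q[2]])
def crop(im,x0,y0,x1,y1,s,fn):
    cv2.imwrite(fn,cv2.resize(im[y0:y1,x0:x1],None,fx=s,fy=s,interpolation=cv2.INTER_CUBIC))
E
python3 - <<'E'
from h import *
im=cv2.imread("pics/top0.png")
crop(im,30,165,210,285,4.4,"pics/t_sl.png")
crop(im,220,220,400,300,4.4,"pics/t_kn.png")
E
```

```text
(no output)
```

View pics/t_sl.png

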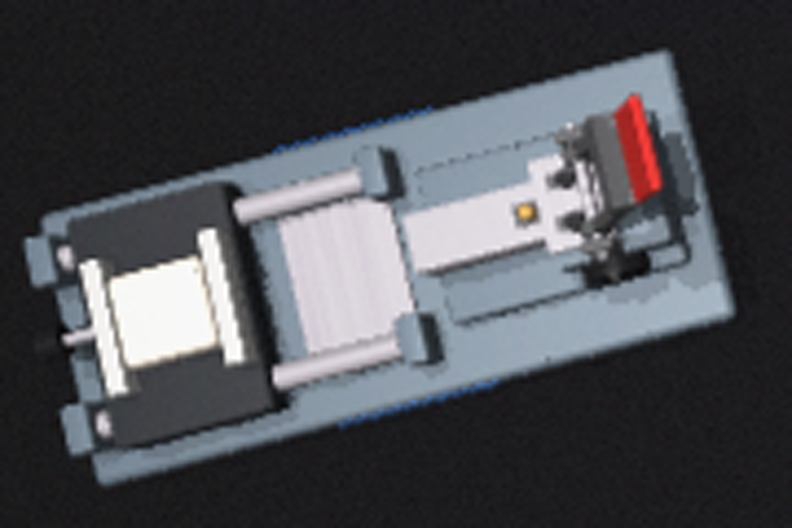

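View pics/t_kn.png

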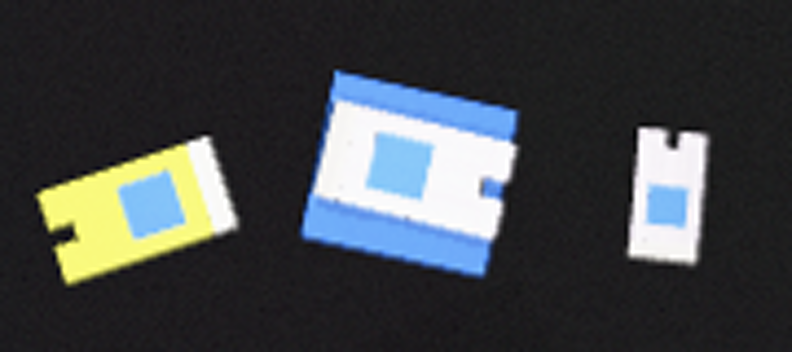

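Run:
```python
from h import *
im=cv2.imread("pics/top0.png")
h=cv2.cvtColor(im,cv2.COLOR_BGR2HSV)
m=((h[...,2]>150)&(h[...,1]<60)).astype(np.uint8)
m[:, :285]=0; m[:,345:]=0; m[:230]=0; m[290:]=0
blue=((h[...,1]>60)&(h[...,1]<165)&(h[...,2]>180)).astype(np.uint8)
c=max(cv2.findContours(m,0,2)[0],key=cv2.contourArea)
r=cv2.minAreaRect(c); bx=cv2.boxPoints(r); 
P=np.array([onz("top",*q,35)[:2] for q in bx]); print(bx,P.round(1)); print(P.mean(0))
for i in range(4):
    d=P[(i+1)%4]-P[i]; print(np.linalg.norm(d).round(1), np.degrees(np.arctan2(d[1],d[0])).round(2))
# slicer base corners (crop px)
C=np.array([[668,52],[735,315],[98,485],[40,222]])/4.4+[30,165]
S=np.array([onz("top",*q,12)[:2] for q in C]); print(S.round(1))
for i in range(4):
    d=S[(i+1)%4]-S[i]; print(np.linalg.norm(d).round(1), np.degrees(np.arctan2(d[1],d[0])).round(2))
# bed edges at z=60
B=np.array([[403,216],[527,185],[421,273],[545,241],[527,213]])/4.4+[30,165]
Z=np.array([onz("top",*q,z)[:2] for q,z in zip(B,[60,60,60,60,70])]);print(Z.round(1))
```

```text
[[290.52948 263.88235]
 [295.94122 242.2353 ]
 [337.11768 252.52945]
 [331.70593 274.1765 ]] [[ 456.9 -178.3]
 [ 505.6 -191.3]
 [ 481.3 -284. ]
 [ 432.8 -270.7]]
[ 469.17200202 -231.05444357]
50.4 -14.91
95.9 -104.71
50.3 164.67
95.5 75.41
[[663.8  75.4]
 [522.1  38.7]
 [436.  377.3]
 [576.4 413.2]]
146.4 -165.49
349.4 104.27
145.0 14.36
349.0 -75.5
[[572.6 199.2]
 [587.6 135.8]
 [543.4 189.4]
 [558.9 126.2]
 [572.3 132.5]]
```

Run:
```python
from h import *
o=ctrl.get_obs(); M=R.from_rotvec(o["orientation"]).as_matrix(); print(M.round(3))
print("jaw yaw",np.degrees(np.arctan2(M[1,1],M[0,1])),"cam looks(z) yaw",np.degrees(np.arctan2(M[1,2],M[0,2])))
k=calibration("wrist"); print({a:b for a,b in k.items() if a not in("T_tool_cam",)})
```

```text
[[-0.     0.43  -0.903]
 [ 0.001 -0.903 -0.43 ]
 [-1.    -0.001 -0.   ]]
jaw yaw -64.51529597012728 cam looks(z) yaw -154.51529700535025
{'fx': 296.22993740378314, 'fy': 296.22993740378314, 'cx': 276.1754823845512, 'cy': 213.92006582732287}
```

Request:
{"method": "move_arm", "body": {
  "rows": [
    [45,110,10,0.18,-1],
    [90,220,10,0.36,-1],
    [135,335,10,0.54,-1],
    [180,445,10,0.72,-1],
    [225,555,10,0.9,-1],
    [270,665,10,1.08,-1],
    [294,729,10,1.26,-1],
    [294,729,10,1.375,-1],
    [294,729,10,1.375,-1],
    [294,729,10,1.375,-1],
    [294,729,10,1.375,-1]
  ]
}}

```text
t: 1.52
ee_pos: [526.3, 75.4, 231.8]
orientation: [1.023, 1.317, -1.024]
ft_force: [1.6, 0.0, 0.2]
width: 87.6
```

Run:
```python
from h import *
o=ctrl.get_obs(); im=get_image("wrist"); np.save("o1.npy",o,allow_pickle=True)
print(o["ee_pos"],o["qpos"],o["qvel"].round(3),o["ft_force"]); cv2.imwrite("pics/w1.png",im)
M=R.from_rotvec(o["orientation"]).as_matrix();print(np.degrees(np.arctan2(M[1,2],M[0,2])))
```

```text
[526.30516168  75.37050949 231.81736937] [ 1.20019956e-01  2.75718622e-01  1.82710934e+00 -3.26839241e-04
  1.03978471e+00 -1.29085232e-01] [ 0.867  0.344 -0.48  -0.001  0.13   0.864] [1.64831575 0.03114131 0.2376471 ]
-75.71782815484238
```

View pics/w1.png

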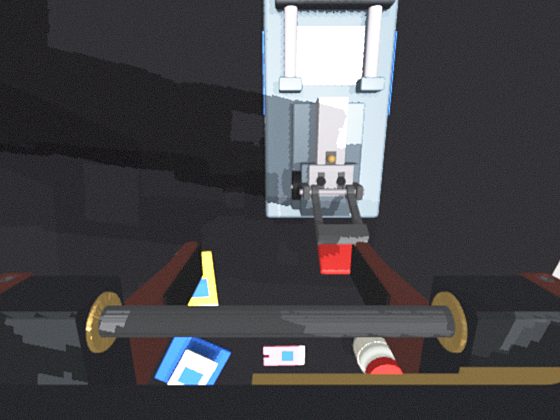

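Request:
{"method": "move_arm", "body": {
  "rows": [
    [20,50,0,0,-1],
    [37,90,0,0,-1],
    [37,90,0,0,-1],
    [37,90,0,0,-1]
  ]
}}

```text
t: 2.08
ee_pos: [565.3, 170.6, 231.7]
orientation: [1.024, 1.319, -1.02]
ft_force: [-0.3, -0.4, 0.2]
width: 87.9
```

Run:
```python
from h import *
o=ctrl.get_obs(); im=get_image("wrist"); np.save("o2.npy",o,allow_pickle=True)
print(o["ee_pos"],o["qvel"].round(3),o["ft_force"]); cv2.imwrite("pics/w2.png",im)
crop(im,180,60,380,360,2,"pics/w2c.png")
```

```text
[565.34098236 170.59585197 231.69996882] [-0.019 -0.011  0.011 -0.    -0.001  0.001] [-0.26877867 -0.42219234  0.19727547]
```

View pics/w2.png

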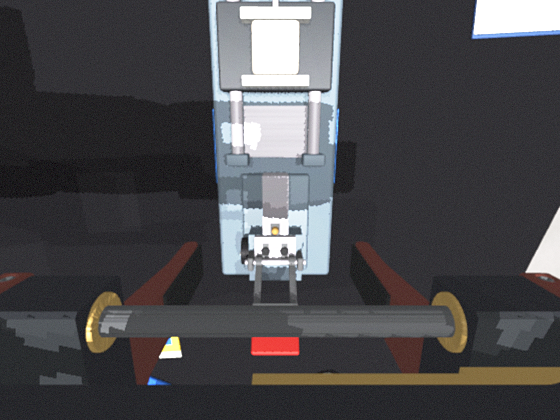

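View pics/w2c.png

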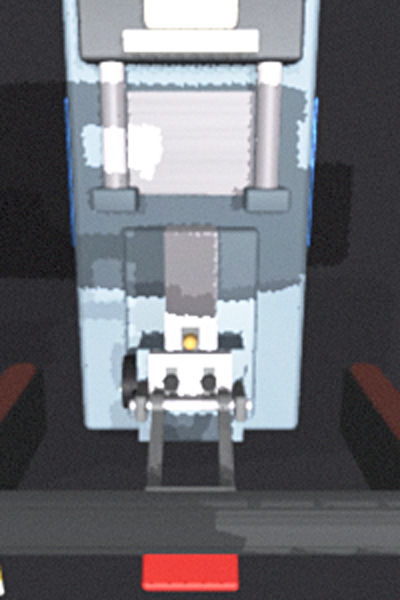

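Run:
```python
from h import *
im=cv2.imread("pics/w2.png")
crop(im,230,165,320,275,5.4,"pics/w2d.png")
im=cv2.imread("pics/w1.png")
crop(im,290,85,380,195,5.4,"pics/w1d.png")
```

```text
(no output)
```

View pics/w2d.png

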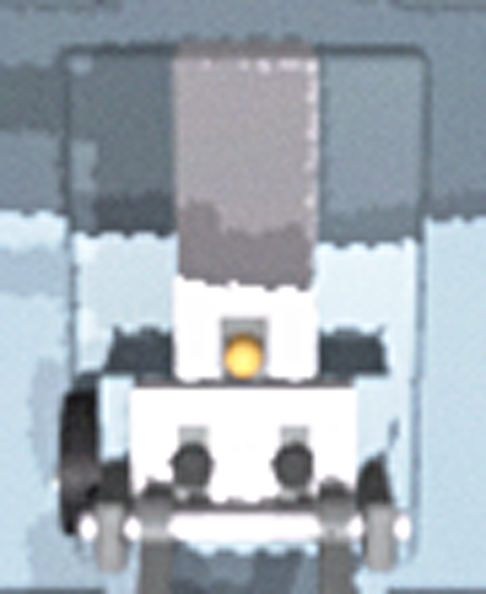

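View pics/w1d.png

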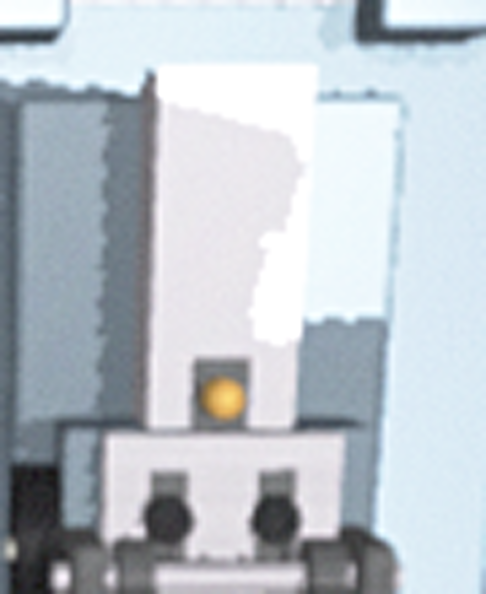

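Run:
```python
from h import *
def an(off,name,pts,obs):
    obs=np.load(obs,allow_pickle=True).item() if obs else None
    W={}
    for k,(u,v,z) in pts.items():
        W[k]=onz(name,u/5.4+off[0],v/5.4+off[1],z,obs)[:2]
    d=(W['fl']+W['fr'])/2-(W['rl']+W['rr'])/2
    yaw=np.degrees(np.arctan2(d[1],d[0])); f=(W['fl']+W['fr'])/2
    print("yaw",yaw,"front",f.round(1))
    print("width",np.linalg.norm(W['fl']-W['fr']),np.linalg.norm(W['rl']-W['rr']))
    a=np.radians(104.3); ex=np.array([np.cos(a),np.sin(a)]);ey=np.array([-ex[1],ex[0]])
    w=W['fl']-W['fr']; print("yaw from front edge",np.degrees(np.arctan2(w[1],w[0]))-90)
    for k in W: q=W[k]-f; print(k,W[k].round(1),"bedframe",(q@ex+70).round(1),(q@ey).round(1))
an((230,165),"wrist",dict(fl=(175,50,60),fr=(317,50,60),rl=(177,375,60),rr=(317,375,60),pin=(244,355,70),pin2=(244,355,68),sl=(130,386,68),sr=(355,386,68)),"o2.npy")
an((290,85),"wrist",dict(fl=(158,66,60),fr=(318,66,60),rl=(147,428,60),rr=(296,428,60),pin=(223,398,70),pin2=(223,398,68),sl=(104,434,68),sr=(343,434,68)),"o1.npy")
```

```text
yaw 104.59452332615822 front [557.6 196.5]
width 29.600883958524804 30.830058964013055
yaw from front edge -255.55920005487712
fl [543.3 192.8] bedframe 70.0 14.8
fr [571.9 200.2] bedframe 70.0 -14.8
rl [560.7 123.4] bedframe -1.6 15.0
rr [590.6 131.1] bedframe -1.5 -15.8
pin [573.  134.8] bedframe 6.4 0.3
pin2 [573.2 134.2] bedframe 5.7 0.3
sl [551.2 121.2] bedframe -1.3 24.8
sr [598.1 133.3] bedframe -1.2 -23.6
yaw 104.47887023925068 front [558.1 194.7]
width 31.195776089831067 30.777632468228703
yaw from front edge -255.7039067049087
fl [542.9 190.9] bedframe 70.0 15.6
fr [573.2 198.6] bedframe 70.0 -15.6
rl [560.7 123.1] bedframe 0.0 15.2
rr [590.5 130.7] bedframe 0.0 -15.6
pin [572.1 133.2] bedframe 7.0 1.6
pin2 [572.5 133.2] bedframe 6.8 1.2
sl [551.3 120.4] bedframe -0.4 24.9
sr [598.1 132.3] bedframe -0.4 -23.3
```

Request:
{"method": "move_arm", "body": {
  "rows": [
    [-15,-60,0,-0.1,-1],
    [-29,-120,0,-0.2,-1],
    [-43,-180,0,-0.3,-1],
    [-57,-240,0,-0.4,-1],
    [-72,-300,-20,-0.506,-1],
    [-86,-360,-50,-0.506,-1],
    [-96,-402,-80,-0.506,-1],
    [-96,-402,-80,-0.506,-1],
    [-96,-402,-80,-0.506,-1],
    [-96,-402,-80,-0.506,-1]
  ]
}}

```text
t: 3.38
ee_pos: [469.8, -231.4, 152.8]
orientation: [1.397, 1.077, -1.391]
ft_force: [-0.2, 0.2, -0.9]
width: 87.7
```

Run:
```python
from h import *
o=ctrl.get_obs(); im=get_image("wrist"); np.save("o3.npy",o,allow_pickle=True)
print(o["t"],o["ee_pos"],o["qvel"].round(3),o["ft_force"]); cv2.imwrite("pics/w3.png",im)
M=R.from_rotvec(o["orientation"]).as_matrix();print(np.degrees(np.arctan2(M[1,2],M[0,2])))
```

```text
3.375 [ 469.80500956 -231.37112172  152.78203289] [ 0.012 -0.002 -0.002 -0.001 -0.003 -0.002] [-0.16166491  0.18106457 -0.88123036]
-104.57314326048343
```

View pics/w3.png

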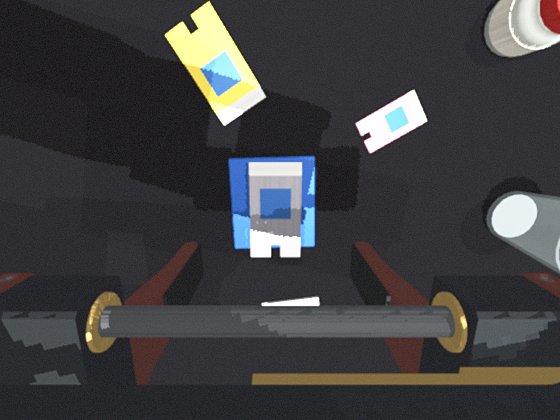

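```bash
cat > kn.py <<'E'
from h import *
def knife(fn,of,z,win,name="wrist"):
    o=np.load(of,allow_pickle=True).item(); im=cv2.imread(fn); h=cv2.cvtColor(im,cv2.COLOR_BGR2HSV)
    m=((h[...,1]<70)&(h[...,2]>95)).astype(np.uint8)
    w=np.zeros_like(m); x0,y0,x1,y1=win; w[y0:y1,x0:x1]=1; m*=w
    m=cv2.morphologyEx(m,cv2.MORPH_OPEN,np.ones((3,3)))
    c=np.vstack(cv2.findContours(m,0,2)[0]); c=c[:,0].astype(float)
    P=np.array([onz(name,u,v,z,o)[:2] for u,v in c]).astype(np.float32)
    r=cv2.minAreaRect(P); b=cv2.boxPoints(r); print("rect",r)
    for i in range(2):
        d=b[i+1]-b[i]; print(np.linalg.norm(d).round(1),np.degrees(np.arctan2(d[1],d[0])).round(2))
    return o
if __name__=="__main__":
    knife("pics/w3.png","o3.npy",35,(235,155,310,265))
    im=cv2.imread("pics/w3.png"); crop(im,220,145,330,270,4.6,"pics/w3c.png")
E
python3 kn.py
```

```text
rect ((468.15771484375, -233.44876098632812), (95.73617553710938, 50.875762939453125), 75.39579010009766)
50.9 -14.6
95.7 75.4
```

View pics/w3c.png

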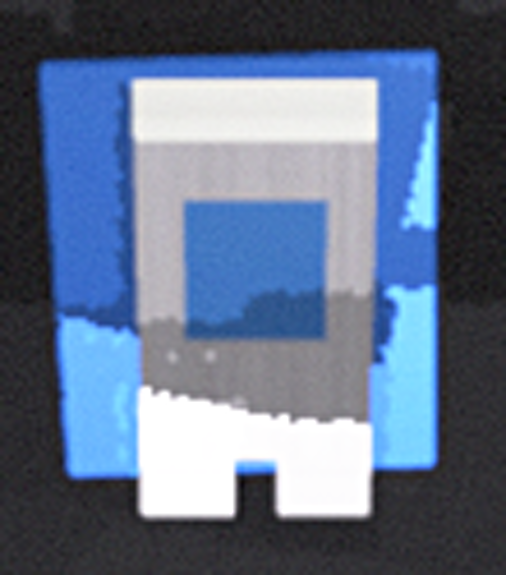

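Request:
{"method": "move_arm", "body": {
  "rows": [
    [-1,-1,-50,0,-1],
    [-1,-1,-100,0,-1],
    [-1,-1,-130,0,-1],
    [-1,-1,-137,0,-1],
    [-1,-1,-137,0,-1],
    [-1,-1,-137,0,-1]
  ]
}}

```text
t: 4.18
ee_pos: [470.1, -232.5, 17.3]
orientation: [1.396, 1.075, -1.389]
ft_force: [-0.4, 0.5, -0.7]
width: 87.7
```

Request:
{"method": "move_arm", "body": {
  "rows": [
    [0,0,0,0,1],
    [0,0,0,0,1],
    [0,0,0,0,1],
    [0,0,0,0,1],
    [0,0,0,0,1],
    [0,0,0,0,1]
  ]
}}

```text
t: 4.92
ee_pos: [470.0, -232.5, 17.3]
orientation: [1.396, 1.075, -1.389]
ft_force: [-0.7, 0.1, 1.8]
width: 49.3
```

Request:
{"method": "move_arm", "body": {
  "rows": [
    [0,0,5,0,1],
    [0,0,20,0,1],
    [0,0,60,0,1],
    [0,0,110,0,1],
    [0,0,150,0,1],
    [0,0,150,0,1],
    [0,0,150,0,1]
  ]
}}

```text
t: 5.8
ee_pos: [469.3, -232.2, 166.9]
orientation: [1.396, 1.076, -1.389]
ft_force: [-0.4, -0.4, -2.6]
width: 49.0
```

Run:
```python
from h import *
o=ctrl.get_obs(); im=get_image("wrist"); np.save("o4.npy",o,allow_pickle=True)
print(o["t"],o["ee_pos"],o["ft_force"],o["width"],o["moment"]); cv2.imwrite("pics/w4.png",im)
```

```text
5.8 [ 469.32878888 -232.15232689  166.91065981] [-0.39203759 -0.43041537 -2.62966579] 49.04967731826065 [-0.01205556 -0.01012117  0.0552018 ]
```

View pics/w4.png

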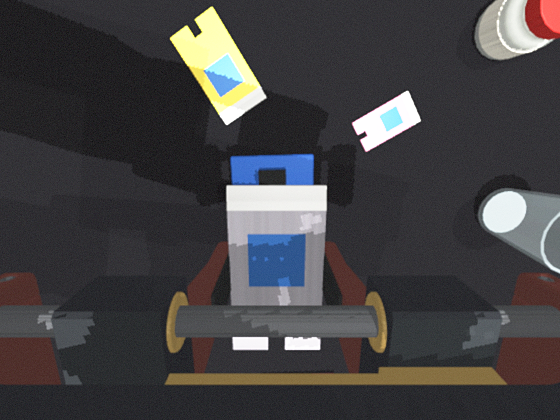

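Run:
```python
from h import *
im=cv2.imread("pics/w4.png"); o=np.load("o4.npy",allow_pickle=True).item()
crop(im,210,170,345,360,3.1,"pics/w4c.png")
h=cv2.cvtColor(im,cv2.COLOR_BGR2HSV)
g=cv2.cvtColor(im,cv2.COLOR_BGR2GRAY).astype(float)
# edge row per column (dark->bright going down), subpixel max gradient
pts=[]
M=R.from_rotvec(o["orientation"]).as_matrix()
def loc(u,v): 
    p=onz("wrist",u,v,o["ee_pos"][2]+17.7,o); return M.T@(p-o["ee_pos"])
def edge(line,lo,hi):
    d=np.gradient(line)[lo:hi]; i=np.argmax(np.abs(d)); return lo+i
F=np.array([loc(u,edge(g[:,u],178,196)) for u in range(235,322,3)])
T=np.array([loc(u,edge(g[:,u],342,358)) for u in list(range(236,266,3))+list(range(288,318,3))])
L=np.array([loc(edge(g[v],220,240),v) for v in range(192,300,4)])
Rr=np.array([loc(edge(g[v],315,338),v) for v in range(192,300,4)])
for n,A,i,j in(("front",F,1,2),("tail",T,1,2),("left",L,2,1),("right",Rr,2,1)):
    k=np.polyfit(A[:,i],A[:,j],1); r=A[:,j]-np.polyval(k,A[:,i]); print(n,"slope deg",np.degrees(np.arctan(k[0])).round(2),"at0",k[1].round(2),"std",r.std().round(2))
# notch edges on row 345
print([ (u,int(g[344,u])) for u in range(262,292)])
```

```text
front slope deg 0.02 at0 -46.89 std 0.0
tail slope deg 0.37 at0 49.06 std 0.2
left slope deg 0.13 at0 -25.07 std 0.18
right slope deg -0.15 at0 24.63 std 0.19
[(262, 247), (263, 247), (264, 248), (265, 248), (266, 252), (267, 245), (268, 120), (269, 51), (270, 48), (271, 46), (272, 56), (273, 51), (274, 49), (275, 51), (276, 50), (277, 53), (278, 54), (279, 49), (280, 52), (281, 45), (282, 49), (283, 45), (284, 109), (285, 237), (286, 255), (287, 252), (288, 246), (289, 246), (290, 247), (291, 247)]
```

View pics/w4c.png

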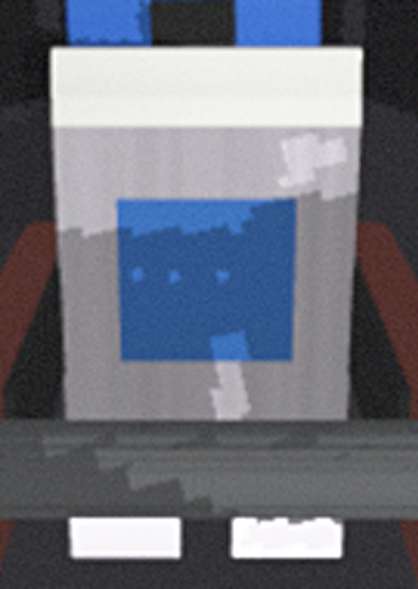

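Run:
```python
from h import *
a=np.radians(104.4); ex=np.array([np.cos(a),np.sin(a)]);ey=np.array([-ex[1],ex[0]])
f=np.array([557.9,195.5])
o2=np.load("o2.npy",allow_pickle=True).item();o1=np.load("o1.npy",allow_pickle=True).item()
for z in (20,40,60):
    for o,pp in((o2,[(227,166),(249,166),(302,166),(326,166)]),(o1,[(279,91),(302,91),(358,91),(386,91)])):
        for p in pp:
            q=onz("wrist",*p,z,o)[:2]-f; print(z,p,(q@ex+70).round(1),(q@ey).round(1))
```

```text
20 (227, 166) 75.8 60.6
20 (249, 166) 75.8 33.1
20 (302, 166) 75.8 -33.3
20 (326, 166) 75.9 -63.3
20 (279, 91) 80.2 57.5
20 (302, 91) 80.1 30.5
20 (358, 91) 80.0 -35.2
20 (386, 91) 80.0 -68.0
40 (227, 166) 77.9 57.3
40 (249, 166) 77.9 31.3
40 (302, 166) 78.0 -31.5
40 (326, 166) 78.0 -59.9
40 (279, 91) 77.7 57.6
40 (302, 91) 77.6 32.1
40 (358, 91) 77.5 -30.1
40 (386, 91) 77.5 -61.1
60 (227, 166) 80.0 54.0
60 (249, 166) 80.0 29.5
60 (302, 166) 80.1 -29.8
60 (326, 166) 80.1 -56.6
60 (279, 91) 75.2 57.8
60 (302, 91) 75.1 33.7
60 (358, 91) 75.0 -24.9
60 (386, 91) 75.0 -54.3
```

Request:
{"method": "move_arm", "body": {
  "rows": [
    [5,20,50,0.08,1],
    [15,70,65,0.16,1],
    [28,130,65,0.24,1],
    [41,190,65,0.32,1],
    [54,250,65,0.4,1],
    [67,310,65,0.506,1],
    [80,370,65,0.506,1],
    [89.6,421.2,60,0.506,1],
    [89.6,421.2,30,0.506,1],
    [89.6,421.2,-10,0.506,1],
    [89.6,421.2,-40,0.506,1],
    [89.6,421.2,-40,0.506,1]
  ]
}}

```text
t: 7.35
ee_pos: [555.6, 188.4, 122.1]
orientation: [1.019, 1.323, -1.025]
ft_force: [0.4, 0.2, -2.3]
width: 49.7
```

Request:
{"method": "move_arm", "body": {
  "rows": [
    [0,0,0,0,1],
    [0,0,0,0,1]
  ]
}}

```text
t: 7.6
ee_pos: [555.9, 188.4, 122.8]
orientation: [1.019, 1.322, -1.024]
ft_force: [-0.1, 0.4, -1.5]
width: 49.5
```

```bash
cat > st.py <<'E'
from h import *
o=ctrl.get_obs(); M=R.from_rotvec(o["orientation"]).as_matrix()
a=np.radians(104.4); ex=np.array([np.cos(a),np.sin(a)]);ey=np.array([-ex[1],ex[0]])
q=o["ee_pos"][:2]-np.array([557.9,195.5])
print("t",o["t"].__round__(2),"ee",o["ee_pos"].round(2),"yaw",np.degrees(np.arctan2(M[1,2],M[0,2])).round(2),"tilt",M[:,0].round(4),"bed x,y",(q@ex+70).round(2),(q@ey).round(2))
F=o["ft_force"]; print("F bed x,y,z",(F[:2]@ex).round(2),(F[:2]@ey).round(2),F[2].round(2),"m",o["moment"].round(3),"w",o["width"].round(2))
E
python3 st.py
python3 - <<'E'
from h import *
o=ctrl.get_obs(); im=get_image("wrist"); np.save("o5.npy",o,allow_pickle=True)
cv2.imwrite("pics/w5.png",im)
im=get_image("scene");cv2.imwrite("pics/s5.png",im);crop(im,300,200,540,370,3.3,"pics/s5c.png")
E
```

```text
t 7.6 ee [555.94 188.41 122.79] yaw -75.52 tilt [-4.8e-03  1.0e-04 -1.0e+00] bed x,y 63.62 3.66Traceback (most recent call last):
  File "st.py", line 6, in <module>
    F=o["ft_force"]; print("F bed x,y,z",(F[:2]@ex).round(2),(F[:2]@ey).round(2),F[2].round(2),"m",o["moment"].round(3),"w",o["width"].round(2))
                                                                                                                            ^^^^^^^^^^^^^^^^
AttributeError: 'float' object has no attribute 'round'
```

View pics/w5.png

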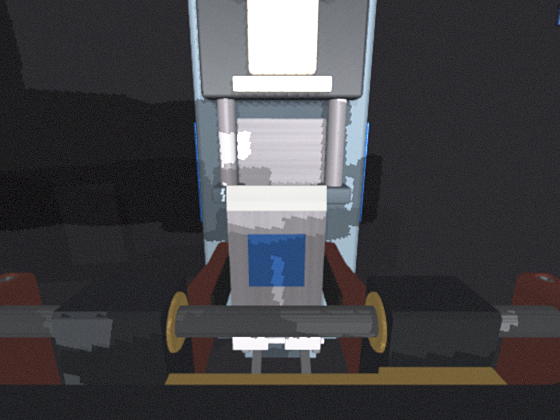

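View pics/s5c.png

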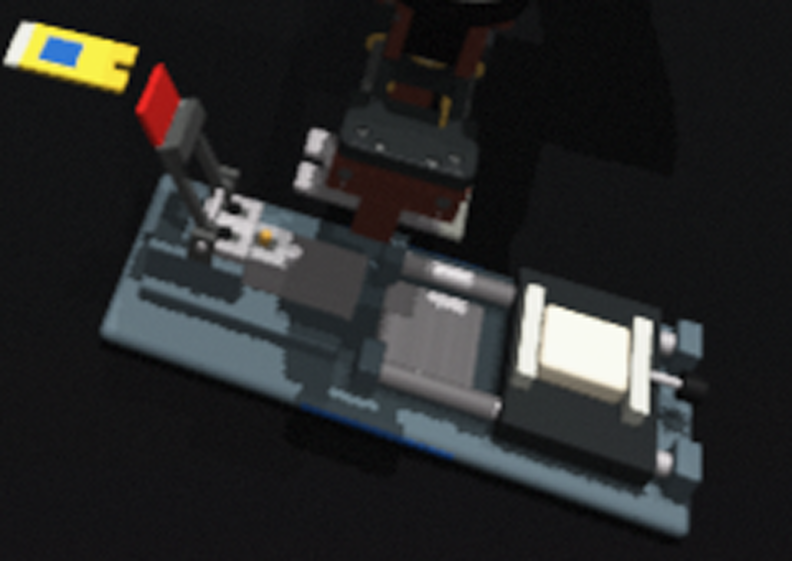

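```bash
sed -i 's/o\["width"\].round(2)/round(float(o["width"]),2)/' st.py
```

Request:
{"method": "move_arm", "body": {
  "rows": [
    [3,0.6,-20,0,1],
    [3,0.6,-40,0,1],
    [3,0.6,-58,0,1],
    [3,0.6,-66,0,1],
    [3,0.6,-66,0,1]
  ]
}}

```text
t: 8.32
ee_pos: [558.6, 188.9, 56.1]
orientation: [1.019, 1.323, -1.025]
ft_force: [0.1, -0.2, -1.4]
width: 49.4
```

```bash
python3 st.py
```

```text
t 8.32 ee [558.65 188.92  56.08] yaw -75.52 tilt [-5.6e-03 -1.0e-04 -1.0e+00] bed x,y 63.44 0.91
F bed x,y,z -0.17 -0.05 -1.35 m [-0.029 -0.091  0.056] w 49.39
```

Request:
{"method": "move_arm", "body": {
  "rows": [
    [0,0,-3,0,1],
    [0,0,-6,0,1],
    [0,0,-7,0,1],
    [0,0,-7,0,1]
  ]
}}

```text
t: 8.82
ee_pos: [558.7, 188.9, 49.2]
orientation: [1.019, 1.323, -1.025]
ft_force: [-0.2, 0.1, -1.6]
width: 49.2
```

```bash
python3 st.py
```

```text
t 8.82 ee [558.67 188.95  49.18] yaw -75.52 tilt [-5.5e-03 -1.0e-04 -1.0e+00] bed x,y 63.46 0.88
F bed x,y,z 0.16 0.2 -1.62 m [ 0.012 -0.095 -0.022] w 49.2
```

Request:
{"method": "move_arm", "body": {
  "rows": [
    [0,0,-0.7,0,1],
    [0,0,-1.4,0,1],
    [0,0,-1.4,0,1]
  ]
}}

```text
t: 9.2
ee_pos: [558.7, 189.0, 47.8]
orientation: [1.019, 1.323, -1.024]
ft_force: [0.3, -0.1, -1.1]
width: 49.3
```

```bash
python3 st.py
```

```text
t 9.2 ee [558.69 188.96  47.79] yaw -75.52 tilt [-5.4e-03 -1.0e-04 -1.0e+00] bed x,y 63.47 0.86
F bed x,y,z -0.14 -0.28 -1.11 m [-0.026 -0.077  0.004] w 49.34
```

Request:
{"method": "move_arm", "body": {
  "rows": [
    [0,0,-0.4,0,1],
    [0,0,-0.8,0,1],
    [0,0,-0.8,0,1]
  ]
}}

```text
t: 9.57
ee_pos: [558.7, 189.0, 47.4]
orientation: [1.019, 1.322, -1.024]
ft_force: [-1.4, -0.2, 4.1]
width: 49.2
```

```bash
python3 st.py
```

```text
t 9.57 ee [558.73 188.97  47.35] yaw -75.52 tilt [-0.0053 -0.     -1.    ] bed x,y 63.47 0.82
F bed x,y,z 0.14 1.45 4.14 m [-0.152  0.165 -0.009] w 49.24
```

Request:
{"method": "move_arm", "body": {
  "rows": [
    [0.25,-0.97,0.2,0,1],
    [0.5,-1.94,0.2,0,1],
    [0.75,-2.9,0.2,0,1],
    [0.75,-2.9,0.2,0,1]
  ]
}}

```text
t: 10.07
ee_pos: [559.6, 185.9, 47.5]
orientation: [1.019, 1.322, -1.025]
ft_force: [-0.3, -0.5, -1.4]
width: 49.5
```

```bash
python3 st.py
```

```text
t 10.07 ee [559.56 185.93  47.45] yaw -75.53 tilt [-5.3e-03 -1.0e-04 -1.0e+00] bed x,y 60.31 0.77
F bed x,y,z -0.41 0.44 -1.37 m [-0.043 -0.136  0.041] w 49.54
```

Request:
{"method": "move_arm", "body": {
  "rows": [
    [0.12,-0.48,0,0,1],
    [0.25,-0.97,0,0,1],
    [0.37,-1.45,0,0,1],
    [0.37,-1.45,0,0,1]
  ]
}}

```text
t: 10.58
ee_pos: [559.9, 184.4, 47.4]
orientation: [1.019, 1.322, -1.025]
ft_force: [0.0, 0.3, -1.2]
width: 49.4
```

```bash
python3 st.py
```

```text
t 10.57 ee [559.91 184.42  47.42] yaw -75.53 tilt [-5.3e-03 -2.0e-04 -1.0e+00] bed x,y 58.77 0.81
F bed x,y,z 0.26 -0.07 -1.17 m [ 0.005 -0.125  0.011] w 49.38
```

Request:
{"method": "move_arm", "body": {
  "rows": [
    [0.12,-0.48,0,0,1],
    [0.25,-0.97,0,0,1],
    [0.37,-1.45,0,0,1],
    [0.37,-1.45,0,0,1]
  ]
}}

```text
t: 11.08
ee_pos: [560.3, 182.9, 47.4]
orientation: [1.019, 1.322, -1.025]
ft_force: [-0.5, 1.2, -0.7]
width: 49.7
```

```bash
python3 st.py
```

```text
t 11.07 ee [560.31 182.92  47.45] yaw -75.53 tilt [-5.2e-03 -2.0e-04 -1.0e+00] bed x,y 57.21 0.8
F bed x,y,z 1.29 0.18 -0.7 m [-0.079 -0.085 -0.039] w 49.71
```

Request:
{"method": "move_arm", "body": {
  "rows": [
    [0.12,-0.48,0,0,1],
    [0.12,-0.48,0,0,1]
  ]
}}

```text
t: 11.32
ee_pos: [560.5, 182.4, 47.4]
orientation: [1.019, 1.322, -1.025]
ft_force: [-0.2, 0.2, -0.9]
width: 50.1
```

```bash
python3 st.py
```

```text
t 11.32 ee [560.45 182.36  47.44] yaw -75.53 tilt [-5.3e-03 -2.0e-04 -1.0e+00] bed x,y 56.64 0.79
F bed x,y,z 0.22 0.11 -0.93 m [ 0.007 -0.094  0.067] w 50.05
```

Request:
{"method": "move_arm", "body": {
  "rows": [
    [0.12,-0.48,0,0,1],
    [0.25,-0.97,0,0,1],
    [0.37,-1.45,0,0,1],
    [0.37,-1.45,0,0,1]
  ]
}}

```text
t: 11.82
ee_pos: [560.8, 180.8, 47.4]
orientation: [1.019, 1.322, -1.025]
ft_force: [0.1, 0.2, -1.8]
width: 49.5
```

```bash
python3 st.py
```

```text
t 11.82 ee [560.83 180.84  47.44] yaw -75.53 tilt [-5.3e-03 -3.0e-04 -1.0e+00] bed x,y 55.07 0.81
F bed x,y,z 0.14 -0.17 -1.84 m [ 0.02  -0.065 -0.026] w 49.5
```

Request:
{"method": "move_arm", "body": {
  "rows": [
    [0.12,-0.48,0,0,1],
    [0.25,-0.97,0,0,1],
    [0.37,-1.45,0,0,1],
    [0.37,-1.45,0,0,1]
  ]
}}

```text
t: 12.32
ee_pos: [561.2, 179.3, 47.5]
orientation: [1.019, 1.322, -1.025]
ft_force: [-0.1, -0.4, -1.1]
width: 49.6
```

```bash
python3 st.py;python3 - <<'E'
from h import *
im=get_image("wrist");cv2.imwrite("pics/w6.png",im);crop(im,200,170,350,370,2.9,"pics/w6c.png")
im=get_image("scene");cv2.imwrite("pics/s6.png",im);crop(im,320,210,460,320,5,"pics/s6c.png")
E
```

```text
t 12.32 ee [561.23 179.34  47.46] yaw -75.53 tilt [-5.2e-03 -4.0e-04 -1.0e+00] bed x,y 53.52 0.79
F bed x,y,z -0.34 0.22 -1.05 m [ 0.062 -0.065  0.025] w 49.65
```

View pics/w6c.png

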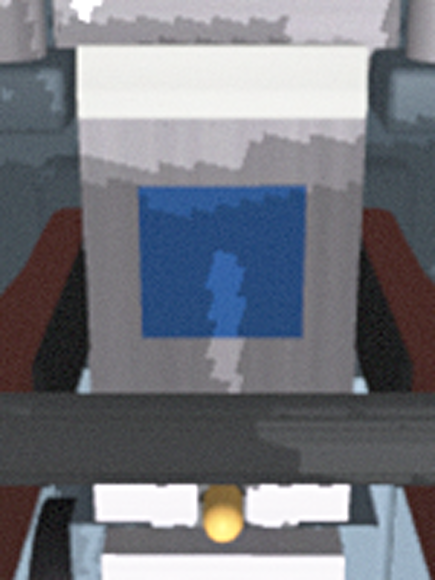

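View pics/s6c.png

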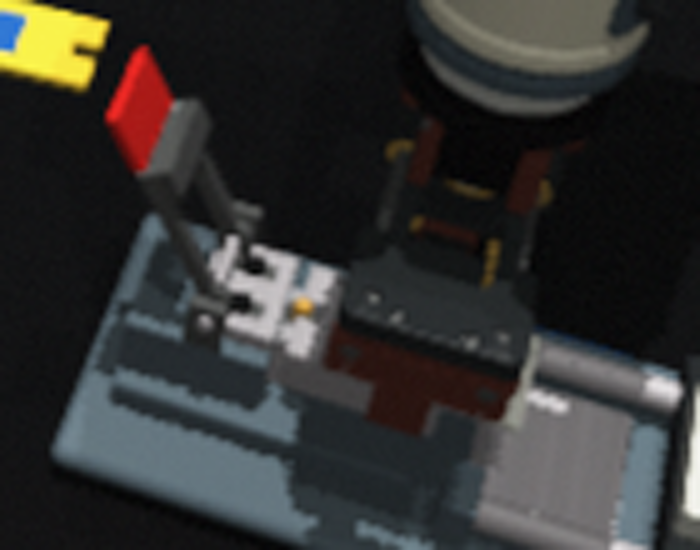

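Request:
{"method": "move_arm", "body": {
  "rows": [
    [0.15,-0.58,0,0,1],
    [0.3,-1.16,0,0,1],
    [0.45,-1.74,0,0,1],
    [0.62,-2.4,0,0,1],
    [0.62,-2.4,0,0,1]
  ]
}}

```text
t: 13.05
ee_pos: [561.9, 176.8, 47.4]
orientation: [1.019, 1.322, -1.025]
ft_force: [-0.2, -0.0, -0.7]
width: 49.5
```

```bash
python3 st.py
```

```text
t 13.05 ee [561.89 176.83  47.43] yaw -75.53 tilt [-5.2e-03 -4.0e-04 -1.0e+00] bed x,y 50.93 0.78
F bed x,y,z 0.03 0.2 -0.68 m [-0.043 -0.115  0.021] w 49.51
```

Request:
{"method": "move_arm", "body": {
  "rows": [
    [0.12,-0.48,0,0,1],
    [0.25,-0.97,0,0,1],
    [0.25,-0.97,0,0,1]
  ]
}}

```text
t: 13.42
ee_pos: [562.1, 175.8, 47.4]
orientation: [1.019, 1.322, -1.025]
ft_force: [1.2, 0.2, -0.1]
width: 49.8
```

```bash
python3 st.py
```

```text
t 13.43 ee [562.12 175.81  47.44] yaw -75.53 tilt [-5.2e-03 -5.0e-04 -1.0e+00] bed x,y 49.88 0.81
F bed x,y,z -0.15 -1.2 -0.08 m [-0.016 -0.133 -0.029] w 49.79
```

Request:
{"method": "move_arm", "body": {
  "rows": [
    [0.12,-0.48,0,0,1],
    [0.2,-0.78,0,0,1],
    [0.2,-0.78,0,0,1]
  ]
}}

```text
t: 13.8
ee_pos: [562.3, 175.0, 47.4]
orientation: [1.019, 1.322, -1.025]
ft_force: [-0.7, -0.1, -1.0]
width: 49.6
```

```bash
python3 st.py
```

```text
t 13.8 ee [562.34 174.99  47.45] yaw -75.54 tilt [-5.2e-03 -5.0e-04 -1.0e+00] bed x,y 49.03 0.8
F bed x,y,z 0.1 0.73 -1.04 m [ 0.002 -0.143 -0.003] w 49.57
```

Request:
{"method": "move_arm", "body": {
  "rows": [
    [0.12,-0.48,0,0,1],
    [0.2,-0.78,0,0,1],
    [0.2,-0.78,0,0,1]
  ]
}}

```text
t: 14.18
ee_pos: [562.5, 174.2, 47.4]
orientation: [1.019, 1.322, -1.025]
ft_force: [0.8, -0.2, -1.5]
width: 49.6
```

```bash
python3 st.py
```

```text
t 14.18 ee [562.53 174.17  47.44] yaw -75.54 tilt [-5.2e-03 -5.0e-04 -1.0e+00] bed x,y 48.19 0.82
F bed x,y,z -0.37 -0.77 -1.51 m [-0.009 -0.079 -0.037] w 49.57
```

Request:
{"method": "move_arm", "body": {
  "rows": [
    [0.1,-0.4,0,0,1],
    [0.17,-0.68,0,0,1],
    [0.17,-0.68,0,0,1]
  ]
}}

```text
t: 14.55
ee_pos: [562.7, 173.6, 47.5]
orientation: [1.019, 1.322, -1.025]
ft_force: [0.6, 1.4, -1.1]
width: 49.4
```

```bash
python3 st.py
```

```text
t 14.55 ee [562.71 173.61  47.45] yaw -75.54 tilt [-5.2e-03 -4.0e-04 -1.0e+00] bed x,y 47.6 0.79
F bed x,y,z 1.2 -0.97 -1.14 m [ 0.266 -0.094  0.019] w 49.38
```

Request:
{"method": "move_arm", "body": {
  "rows": [
    [0.1,-0.39,0,0,1],
    [0.1,-0.39,0,0,1]
  ]
}}

```text
t: 14.8
ee_pos: [562.7, 173.6, 47.4]
orientation: [1.019, 1.322, -1.025]
ft_force: [-0.3, 5.0, -1.2]
width: 49.6
```

```bash
python3 st.py
```

```text
t 14.8 ee [562.72 173.57  47.45] yaw -75.55 tilt [-5.3e-03  1.0e-04 -1.0e+00] bed x,y 47.56 0.78
F bed x,y,z 4.97 -0.94 -1.15 m [ 0.718  0.031 -0.062] w 49.6
```

Request:
{"method": "move_arm", "body": {
  "rows": [
    [0,0,-0.15,0,1],
    [0,0,-0.15,0,-0.35],
    [0,0,-0.15,0,-0.35],
    [0,0,-0.15,0,-0.35],
    [0,0,-0.15,0,-0.35]
  ]
}}

```text
t: 15.42
ee_pos: [562.8, 173.4, 47.3]
orientation: [1.019, 1.322, -1.025]
ft_force: [-0.6, -0.1, -0.4]
width: 59.6
```

```bash
python3 st.py;python3 - <<'E'
from h import *
o=ctrl.get_obs(); np.save("o7.npy",o,allow_pickle=True)
im=get_image("wrist");cv2.imwrite("pics/w7.png",im);crop(im,200,170,350,370,2.9,"pics/w7c.png")
E
```

```text
t 15.43 ee [562.79 173.45  47.31] yaw -75.55 tilt [-0.0052 -0.     -1.    ] bed x,y 47.42 0.75
F bed x,y,z 0.01 0.63 -0.4 m [ 0.027 -0.118 -0.024] w 59.56
```

View pics/w7c.png

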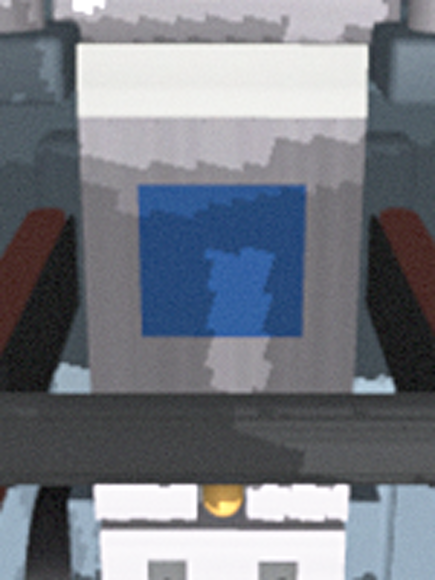

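Request:
{"method": "move_arm", "body": {
  "rows": [
    [0,0,3,0,-0.35],
    [0,0,10,0,-0.35],
    [0,0,30,0,-0.35],
    [0,0,70,0,-0.35],
    [0,0,120,0,0.2],
    [0,0,170,0,1],
    [0,0,180,0,1],
    [0,0,180,0,1]
  ]
}}

```text
t: 16.48
ee_pos: [563.0, 173.6, 228.6]
orientation: [1.021, 1.321, -1.023]
ft_force: [0.1, -0.5, -1.3]
width: 22.6
```

```bash
python3 st.py;python3 - <<'E'
from h import *
o=ctrl.get_obs(); np.save("o8.npy",o,allow_pickle=True)
im=get_image("wrist");cv2.imwrite("pics/w8.png",im);crop(im,190,130,370,370,2.4,"pics/w8c.png")
im=get_image("scene");cv2.imwrite("pics/s8.png",im);crop(im,320,200,460,320,5,"pics/s8c.png")
E
```

```text
t 16.48 ee [562.97 173.55 228.63] yaw -75.55 tilt [-3.1e-03  6.0e-04 -1.0e+00] bed x,y 47.48 0.55
F bed x,y,z -0.54 0.04 -1.3 m [ 0.031 -0.09  -0.018] w 22.56
```

View pics/w8c.png

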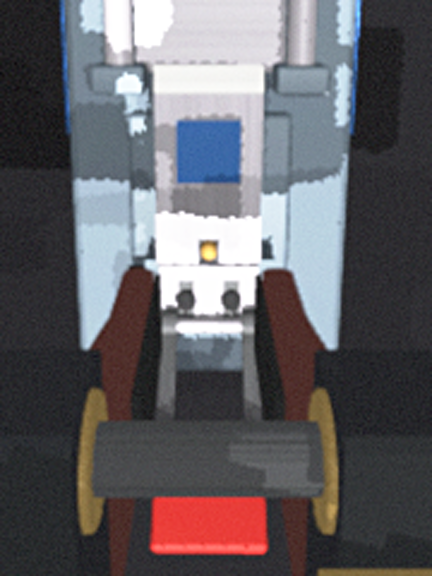

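View pics/s8c.png

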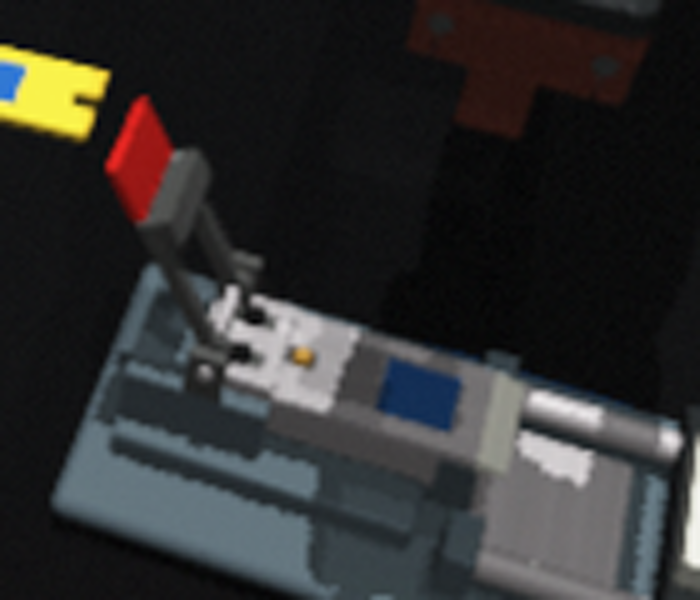

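Run:
```python
from h import *
a=np.radians(104.45); ex=np.array([np.cos(a),np.sin(a)]);ey=np.array([-ex[1],ex[0]])
f=np.array([557.9,195.5]); seat=f-70*ex; print("seat",seat)
def b(p): q=p[:2]-seat; return np.array([q@ex,q@ey,p[2]])
o=np.load("o8.npy",allow_pickle=True).item()
print("wrist tip edge")
for z in (150,160,170,180):
    for px in((277,360),(277,337)): print(z,px,b(onz("wrist",*px,z,o)).round(1))
# scene: tab corners in crop: top (143,97),(178,140) bottom outer (107,165),(145,222)
for z in (120,150,160,170,180):
    print(z,[b(onz("scene",u/5+320,v/5+200,z)).round(1) for u,v in((143,97),(107,165))])
for th in (1.75,1.85,1.95,2.05): print(th,(-28+102*np.cos(th)).round(1),(76+102*np.sin(th)).round(1))
```

```text
seat [575.36745284 127.71439614]
wrist tip edge
150 (277, 360) [-93.7   0.5 150. ]
150 (277, 337) [-67.5   0.5 150. ]
160 (277, 360) [-84.8   0.5 160. ]
160 (277, 337) [-59.8   0.5 160. ]
170 (277, 360) [-76.    0.5 170. ]
170 (277, 337) [-52.    0.5 170. ]
180 (277, 360) [-67.1   0.5 180. ]
180 (277, 337) [-44.2   0.5 180. ]
120 [array([-89.7,  69.7, 120. ]), array([-92.1,  23.3, 120. ])]
150 [array([-84.3,  37.4, 150. ]), array([-86.6,  -6.9, 150. ])]
160 [array([-82.5,  26.6, 160. ]), array([-84.7, -16.9, 160. ])]
170 [array([-80.7,  15.8, 170. ]), array([-82.9, -27. , 170. ])]
180 [array([-78.9,   5. , 180. ]), array([-81.1, -37. , 180. ])]
1.75 -46.2 176.4
1.85 -56.1 174.1
1.95 -65.8 170.8
2.05 -75.0 166.5
```

Request:
{"method": "move_arm", "body": {
  "rows": [
    [13,-50,3,0,1],
    [26,-100,3,0,1],
    [41,-157,3,0,1],
    [41,-157,3,0,1],
    [41,-157,-40,0,1],
    [41,-157,-78,0,1],
    [41,-157,-78,0,1]
  ]
}}

```text
t: 17.45
ee_pos: [599.6, 17.1, 144.4]
orientation: [1.015, 1.331, -1.031]
ft_force: [-0.4, -0.2, 1.4]
width: 0.1
```

```bash
python3 st.py;python3 - <<'E'
from h import *
im=get_image("scene");cv2.imwrite("pics/s9.png",im);crop(im,300,150,460,300,4.5,"pics/s9c.png")
E
```

```text
t 17.45 ee [599.58  17.05 144.44] yaw -75.52 tilt [-1.560e-02 -4.000e-04 -9.999e-01] bed x,y -113.2 4.01
F bed x,y,z -0.13 0.45 1.39 m [-0.031 -0.073  0.013] w 0.09
```

View pics/s9c.png

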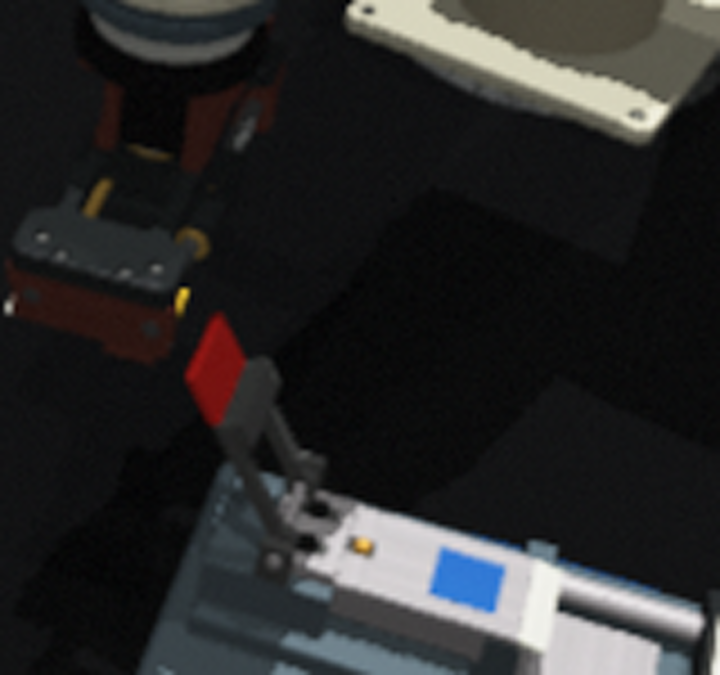

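Request:
{"method": "move_arm", "body": {
  "rows": [
    [3.9,1,0,0,1],
    [-0.6,18.4,4,0,1],
    [-5.6,37.8,6,0,1],
    [-10.6,57.2,11,0,1],
    [-14.8,73.6,16,0,1],
    [-14.8,73.6,16,0,1]
  ]
}}

```text
t: 18.25
ee_pos: [586.1, 92.4, 163.1]
orientation: [1.015, 1.328, -1.027]
ft_force: [0.6, 0.1, -0.7]
width: 0.4
```

```bash
python3 st.py;python3 - <<'E'
from h import *
im=get_image("scene");cv2.imwrite("pics/s10.png",im);crop(im,300,150,460,300,4.5,"pics/s10c.png")
E
```

```text
t 18.25 ee [586.08  92.38 163.12] yaw -75.39 tilt [-0.0114  0.     -0.9999] bed x,y -36.88 -1.65
F bed x,y,z -0.08 -0.57 -0.74 m [-0.055 -0.098 -0.027] w 0.35
```

View pics/s10c.png

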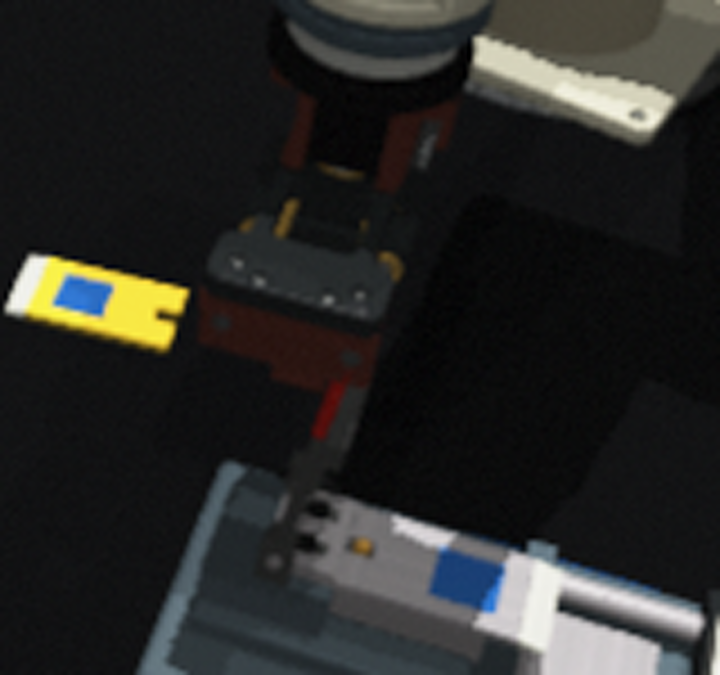

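Request:
{"method": "move_arm", "body": {
  "rows": [
    [-5.8,16.1,-2,0,1],
    [-10.8,35.4,-8,0,1],
    [-14.6,50,-17,0,1],
    [-17.8,62.5,-29,0,1],
    [-19.8,70.3,-40,0,1],
    [-21.3,76.1,-52,0,1],
    [-22.3,80,-61,0,1],
    [-22.3,80,-61,0,1],
    [-22.3,80,-61,0,1]
  ]
}}

```text
t: 19.42
ee_pos: [564.1, 171.4, 101.9]
orientation: [1.015, 1.328, -1.028]
ft_force: [-0.4, 0.2, 0.2]
width: 0.2
```

```bash
python3 st.py;python3 - <<'E'
from h import *
im=get_image("scene");cv2.imwrite("pics/s11.png",im);crop(im,300,150,460,300,4.5,"pics/s11c.png")
E
```

```text
t 19.43 ee [564.08 171.39 101.88] yaw -75.45 tilt [-1.170e-02 -2.000e-04 -9.999e-01] bed x,y 45.11 0.01
F bed x,y,z 0.28 0.38 0.24 m [-0.04  -0.079  0.044] w 0.2
```

View pics/s11c.png

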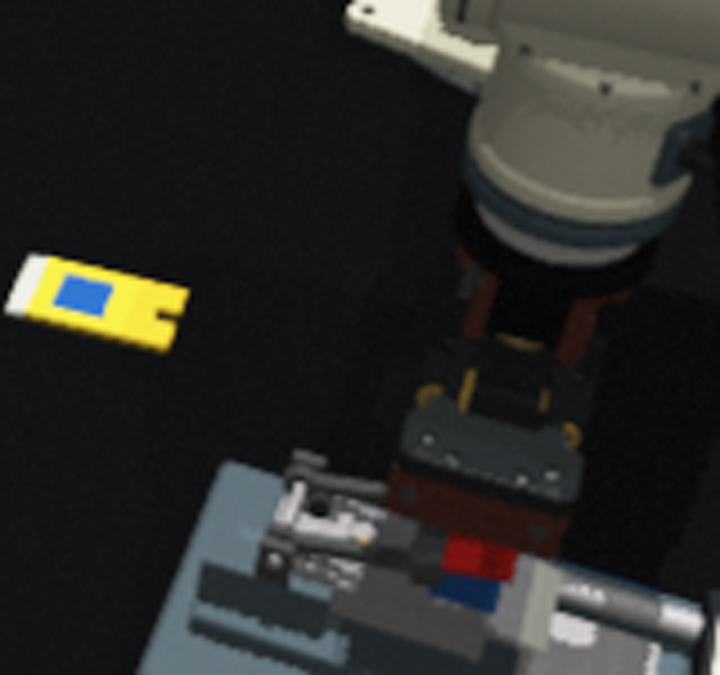

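Request:
{"method": "move_arm", "body": {
  "rows": [
    [-1,4,-1,0,1],
    [-2,8,-4,0,1],
    [-2,8,-8,0,1],
    [-2,8,-12,0,1],
    [-2,8,-14,0,1],
    [-2,8,-14,0,1]
  ]
}}

```text
t: 20.23
ee_pos: [562.0, 179.3, 87.8]
orientation: [1.015, 1.328, -1.028]
ft_force: [0.2, -0.2, -0.1]
width: 0.2
```

```bash
python3 st.py
```

```text
t 20.23 ee [562.   179.28  87.78] yaw -75.45 tilt [-1.180e-02 -3.000e-04 -9.999e-01] bed x,y 53.27 0.06
F bed x,y,z -0.21 -0.14 -0.08 m [-0.026 -0.12  -0.041] w 0.2
```

Request:
{"method": "move_arm", "body": {
  "rows": [
    [0,0,-1.5,0,1],
    [0,0,-3,0,1],
    [0,0,-4.5,0,1],
    [0,0,-5,0,1],
    [0,0,-5,0,1]
  ]
}}

```text
t: 20.85
ee_pos: [561.9, 179.2, 82.7]
orientation: [1.015, 1.328, -1.028]
ft_force: [0.2, -0.2, 0.3]
width: 0.4
```

Request:
{"method": "move_arm", "body": {
  "rows": [
    [0,0,-1,0,1],
    [0,0,-2,0,1],
    [0,0,-2,0,1]
  ]
}}

```text
t: 21.22
ee_pos: [562.0, 179.3, 81.8]
orientation: [1.015, 1.328, -1.028]
ft_force: [-3.4, -0.5, 11.1]
width: 0.4
```

Request:
{"method": "move_arm", "body": {
  "rows": [
    [0,0,-0.3,0,1],
    [0,0,-0.3,0,1]
  ]
}}

```text
t: 21.48
ee_pos: [562.0, 179.3, 81.8]
orientation: [1.015, 1.328, -1.028]
ft_force: [-1.5, -1.2, 6.2]
width: 0.1
```

Request:
{"method": "move_arm", "body": {
  "rows": [
    [0,0,10,0,1],
    [0,0,50,0,1],
    [0,0,100,0,1],
    [0,0,150,0,1],
    [0,0,150,0,1],
    [0,0,150,0,1]
  ]
}}

```text
t: 22.22
ee_pos: [561.6, 179.1, 231.6]
orientation: [1.015, 1.328, -1.028]
ft_force: [-0.7, -0.8, -0.5]
width: 0.3
```

```bash
python3 st.py;python3 - <<'E'
from h import *
im=get_image("wrist");cv2.imwrite("pics/w12.png",im);crop(im,190,130,370,370,2.4,"pics/w12c.png")
im=get_image("scene");cv2.imwrite("pics/s12.png",im);crop(im,320,200,460,320,5,"pics/s12c.png")
cv2.imwrite("pics/t12.png",get_image("top"))
E
```

```text
t 22.23 ee [561.58 179.11 231.62] yaw -75.44 tilt [-1.200e-02 -5.000e-04 -9.999e-01] bed x,y 53.21 0.51
F bed x,y,z -0.57 0.89 -0.53 m [ 0.022 -0.167 -0.024] w 0.3
```

View pics/w12c.png

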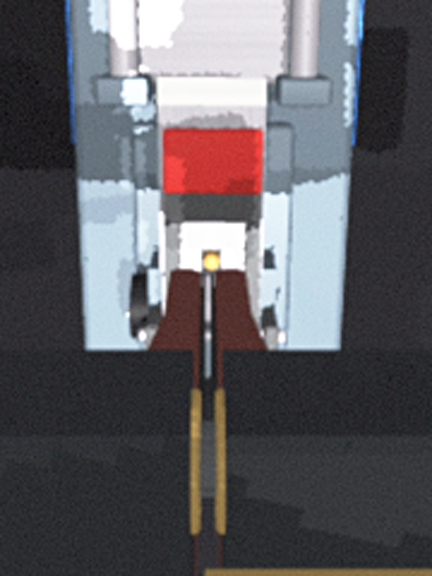

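View pics/s12c.png

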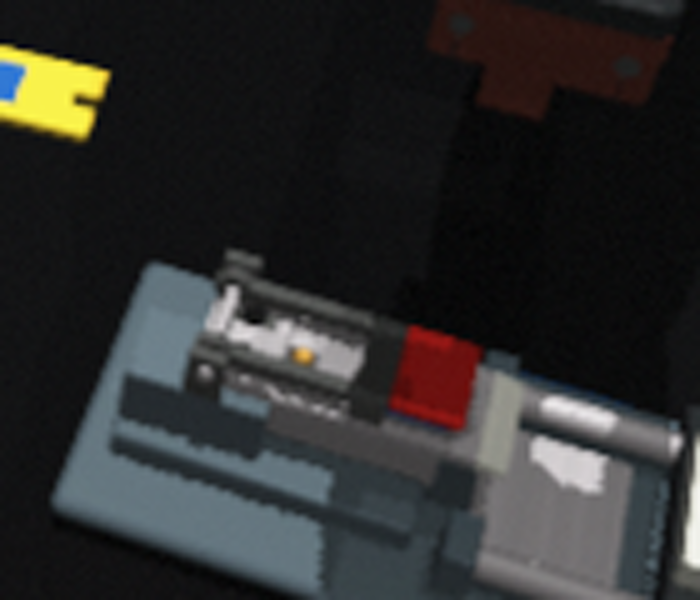

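Run:
```python
from h import *
a=np.radians(104.45); ex=np.array([np.cos(a),np.sin(a)]);ey=np.array([-ex[1],ex[0]]); seat=np.array([575.37,127.71])
# scene camera is fixed: compare knife front edge before/after clamping
A=cv2.imread("pics/s8.png");B=cv2.imread("pics/s12.png")
d=cv2.absdiff(A,B).max(2)[270:300,415:428]; print("front edge region diff max/mean",d.max(),d.mean())
print("t12 obstacles diff", [cv2.absdiff(cv2.imread("pics/top0.png"),cv2.imread("pics/t12.png")).max(2)[s].mean().round(1) for s in (np.s_[130:165,245:285],np.s_[125:170,330:370],np.s_[250:305,418:492])])
```

```text
front edge region diff max/mean 102 7.805128205128205
t12 obstacles diff [np.float64(2.4), np.float64(2.4), np.float64(3.6)]
```

View pics/t12.png

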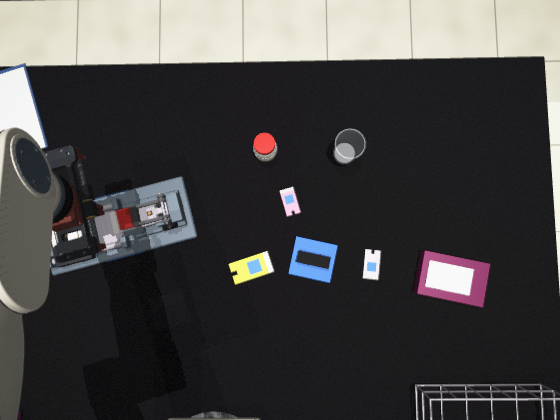

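Run:
```python
from h import *
A=cv2.imread("pics/w8.png")[215:260,245:310];B=cv2.imread("pics/w12.png")[215:260,245:310]
cv2.imwrite("pics/cmp.png",cv2.resize(np.hstack([A,B]),None,fx=6,fy=6,interpolation=cv2.INTER_CUBIC))
```

```text
(no output)
```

View pics/cmp.png

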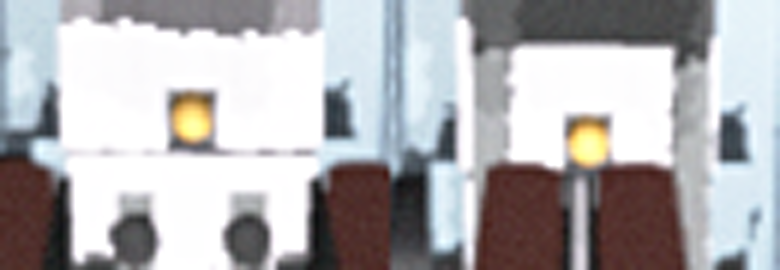

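The picture shows the pin still centred in the notch (the same layout around it before and after clamping) and the clamp lying flat. I'm handing the job in.

Run:
```python
from workcell import ctrl
print(ctrl.get_obs()["qvel"].round(3)); print(ctrl.close_job())
```

```text
[ 0.     0.003 -0.004  0.001  0.002  0.002]
the job is handed in; nothing more can be done
None
```

The knife is seated on the bed against the shoulder with its notch over the pin, and the clamp is swung down onto it. I handed the job in at about 22 s of the 72 s allowed; no verdict was reported.

- **Fitting:** I gripped the knife by its long sides, lowered it onto the bed ahead of the pin, and slid it back in small steps. The notch passed the pin without measurable contact. The shoulder was felt at about 5 N, within about 0.2 mm of where the camera had put it. I then released the knife.
- **Clamp:** I swung it down with the shut fingers until it met a hard stop at about 11 N, then moved the arm clear.
- **Last checks:** The pin is centred in the notch in the pictures before and after clamping, and the clamp looks flat. The beaker, jar and carton look unmoved from above.
- **Less certain:** A rough pixel comparison of the knife's front edge before and after clamping showed some difference. By eye the edge is in the same place, so I took it for a change in shadow. With the clamp down the fingers hid the tail in the close-up, so its final gap to the shoulder rests on the earlier contact and picture.

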